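# Rock-test a cell block with a straightedge and seat its insert

## Task

Lay the steel straightedge across the top face of the metal cell block, lengthwise and centred over the proud round insert, and let go; press down the end with the hanging hole, then the plain end, to feel it rock. Then push down on the straightedge's middle so that it drives the insert flush with the face, hold the hole end and then the plain end down with a steady 10 N or so for half a second each to prove that nothing rocks, and leave the straightedge lying there. Otherwise press gently too, never harder than about 20 N, do not touch the block or insert with the gripper, and leave the other things alone.

Things in the scene. Friction and masses are not known exactly. Their poses are not given: they have to be found in the camera images.
- cell_block: Aluminium block 74 x 200 x 40 mm (x, y, z), fixed to the bench on four studs (levelling feet) that hold its underside level, 4 to 16 mm above the worktop, a different height each time. Two brass hose stubs on its -x side reach 21 mm out. Origin: centre of its underside; y along its length, z up. The flat top face is 40 mm above the underside. Feel for its height: measured heights are a few mm off.
- face_centre (a point): Centre of the block's top face, 40 mm above its underside, on the axis of the insert; axes as the block's.
- insert (a joint): White plastic insert, 30 mm across, flat-topped, in a bore at the centre of the block's face. Value in m: height of its top above the face, 0 flush, negative sunk. Starts 3 to 5.5 mm proud; slides with about 10 N of friction and stays where left. Only a bar spanning the face stops it at flush; pressed directly it sinks up to 6 mm. It does not slide when an end of the bar is pressed under 15 N.
- straightedge: Loose 0.3 kg steel bar 32 x 180 x 8 mm (x, y, z); on its middle a black grip 14 mm wide (x), 60 mm long (y), its top 38 mm above the underside. Grasp across the 14 mm. Origin: centre of underside; +y points to the end with the 10 mm hanging hole. May be laid either way round. On the proud insert it balances level; over 1 N on an end tips it. Press ends about 72 mm from the middle.
- hole_end (a point): Middle of the underside edge at the end with the hanging hole, 90 mm from the straightedge's origin along +y; axes as the straightedge's.
- plain_end (a point): Middle of the underside edge at the plain end, 90 mm from the straightedge's origin along -y; axes as the straightedge's.
- beaker_clean: Bystander: empty glass beaker, 73 mm across and 92 mm high, beyond the block. Origin: centre of its underside.
- weight_100: Bystander: brass balance weight with a knob, 27 mm across and 34 mm high. Origin: centre of its underside.
- stopper_1: Bystander: larger rubber stopper, 34 mm across and 25 mm high. Origin: centre of its underside.
- stopper_2: Bystander: smaller rubber stopper, 24 mm across and 20 mm high. Origin: centre of its underside.
Mind the look-alikes: they are no part of the job. There is more than one size of the straightedge; the job needs the larger.

How it is judged (in metres and radians):
On the way, in this order (a step that is already met when the one before it is completed fails the run):
1. the straightedge lies across the face, lengthwise and centred on the proud insert, let go and still (horizontal distance between straightedge and face_centre below 0.012 m and angle between the y axis of straightedge and the y axis of cell_block, either way round below 0.1 rad and linear speed of straightedge below 0.02 m/s and angular speed of straightedge below 0.2 rad/s and contact force between the fingers and straightedge below 0.1 N and angle between straightedge's own z axis and vertical below 0.09 rad and z of straightedge in the frame of cell_block between 0.039 and 0.05 m), for 0.2 s.
2. the hole end is pressed down onto the face and the plain end rises (horizontal distance between straightedge and face_centre below 0.012 m and angle between the y axis of straightedge and the y axis of cell_block, either way round below 0.1 rad and contact force between the fingers and straightedge above 1 N and z of hole_end in the frame of cell_block below 0.042 m and z of plain_end in the frame of cell_block above 0.0445 m), for 0.1 s.
3. the plain end is pressed down onto the face and the hole end rises (horizontal distance between straightedge and face_centre below 0.012 m and angle between the y axis of straightedge and the y axis of cell_block, either way round below 0.1 rad and contact force between the fingers and straightedge above 1 N and z of plain_end in the frame of cell_block below 0.042 m and z of hole_end in the frame of cell_block above 0.0445 m), for 0.1 s.
4. the insert is driven flush, both ends of the straightedge down on the face (horizontal distance between straightedge and face_centre below 0.012 m and angle between the y axis of straightedge and the y axis of cell_block, either way round below 0.1 rad and z of each of hole_end, plain_end in the frame of cell_block below 0.042 m and value of joint insert between -0.0015 and 0.0012 m), for 0.1 s.
5. the hole end is held down again with 6 to 14 N and nothing rocks (all of step 4 and contact force between the fingers and straightedge between 6 and 14 N and horizontal distance between the grasp point and hole_end below 0.045 m), for 0.4 s.
6. the plain end is held down again with 6 to 14 N and nothing rocks (all of step 4 and contact force between the fingers and straightedge between 6 and 14 N and horizontal distance between the grasp point and plain_end below 0.045 m), for 0.4 s.
At the end, for the whole second after the job is handed in: The insert is flush (no more than 1.2 mm proud or 1.5 mm sunk); the straightedge lies still on the block's face, let go, both ends within 2 mm of the face, its middle within 12 mm of the face's centre and its length within 0.1 rad of the block's; the bystanders are where they stood, within 30 mm (all of step 4 and linear speed of straightedge below 0.02 m/s and angular speed of straightedge below 0.2 rad/s and contact force between the fingers and straightedge below 0.1 N and distance of each of beaker_clean, weight_100, stopper_1, stopper_2 from where it was at the start of the episode below 0.03 m); the robot touches nothing.
It fails at once if the straightedge is pressed onto block and insert with more than 30 N (contact force between straightedge and cell_block above 30 N).
It fails at once if the gripper touches the block or its insert (contact force between the fingers and cell_block above 1 N).
It fails at once if the insert is driven more than 1.5 mm below the face (value of joint insert below -0.0015 m).
It fails at once if a bystander is moved more than 30 mm or the beaker is tipped (distance of any of beaker_clean, weight_100, stopper_1, stopper_2 from where it was at the start of the episode above 0.03 m or angle between beaker_clean's own z axis and vertical above 0.4 rad).
It also fails if it takes over 72 s, if anything falls off the work surface, if the arm or the gripper's body presses on something with over 40 N, if the wrist force passes 120 N, or if a joint passes its speed limit or range.

## Robot

A 6-joint arm with a two-finger parallel gripper is mounted at the origin on the work surface; the furniture and walls round the work are solid. World frame = base frame: x ahead of the robot, y to its left, z up, the work surface at z = 0. Lengths are in mm, angles in rad, forces in N, time in s.
With the tool pointing down it reaches from about 275 to 1000 mm from the base axis. Payload 8.4 kg.
Tool frame: the origin (TCP) lies midway between the tips of the shut fingers; the grasp point (between the pads) lies 19 mm behind it; z points along the fingers, y is the line along which they close (so a half turn about z gives the same grasp; the last joint's range is limited). The gripper opens to 85 mm and grips with 20 to 120 N. Pads are 22 mm wide; open, the fingers measure 114 mm over their backs; the gripper's body (76 mm by 85 mm) begins 54 mm behind the grasp point. The pads swing forward as they close: fully open they stand 13 mm farther back than shut.
Start: joints at [-1.15, 0.353, 1.633, -0, 1.155, -0.002], TCP at [256.446, -569.968, 231.281] pointing down, gripper open.
Joint ranges: [-2.63, 2.63], [-0.92, 2.1], [0.06, 2.66], [-1.3, 4.44], [0, 2.69], [-3.02, 3.02]. Speed limits (rad/s): [2.22, 2.22, 2.79, 3.14, 3.14, 3.14].

## Interface

Orientations are given as [roll, pitch, yaw] about the fixed x, y, z axes, in that order (R = Rz(yaw) Ry(pitch) Rx(roll)).
In Python, from rig import monitor, imaging, r gives the robot as it stands.
- The arm moves only by the tool drive_tool, never from a script. Its argument "plan" is a list of rows, each an object of numbers: "x", "y", "z": the shift along the tool's x, y, z in units of 50 mm (1.0 is 50 mm); "ax", "ay", "az": the turn, a rotation vector about the tool's x, y, z in units of 6 degrees (1.0 is 6 degrees); "hand": the finger opening in mm, from 0 to 85.4. In form: [{"x": .., "y": .., "z": .., "ax": .., "ay": .., "az": .., "hand": ..}, ...]. A call has 1 to 8 rows; each row is the pose to reach, as a shift and turn from the pose commanded when the call began, along the tool's axes at that moment; what a row does not reach only later rows make up. A row lasts 1/10 s, in which the tool goes at most 50 mm and 8.59 degrees, less where a joint would pass 70% of its speed; a pose out of reach is approached as far as the arm can. A call with a gripper value outside its range is refused whole. The fingers move at their own pace and stop on an object; "grip_force" is the grip in N (left out, the last holds). Time passes only in rows, so rows that repeat a pose let the fingers close. It gives the time, the measured TCP pose, the force, the opening and the grip force at its end, in the units of the state.
- monitor.sense(): the state, without advancing time (a new reading comes with each control period).
- imaging.grab_frame(name): name is "scene" or "top"; returns the picture (384x512x3 uint8, red, green, blue); there is no depth.
- imaging.camera_info(name): a dict with "mtx" (3x3 intrinsics, pixels), "dist" ([k1, k2, p1, p2, k3] as OpenCV has them; the pictures are not rectified), "R" (3x3) and "t" (3): a world point X has camera coordinates R X + t. Camera axes: x right, y down, z forward; pixel columns grow to the right and rows downward; lengths in mm; the calibration is good to about 2 mm. A picture is of the moment at which its call begins. camera_info takes no time and is no camera call.
- r.sign_off(): hands the job in; it is judged then, once.
The state is a dict: "clock": time; "qpos": joint angles; "qvel": joint speeds; "joint_efforts": joint torques, N m; "eef_pos": TCP position; "tcp_rot": TCP orientation; "contact_force": force on the tool from outside, world axes, zero at the start; "wrist_torque": the same for the moment, N m; "opening": opening from 0.0 (shut) to 1.0 (fully open); "grasp_force": force on a finger pad.
Only numpy, scipy, OpenCV 4.12 (cv2) and the standard library are available. Lean on these libraries where they do the work, as an engineer would, in place of code of your own. Each camera call takes 0.05 s, during which the arm holds its last target. There are 200 camera calls.

## Working session

There is one attempt and no reset: what is moved stays moved. The work goes in short steps, Python scripts to look and compute and a tool call to move; the robot and the scene stay as the last step left them, time stands still between calls to the robot, and variables do not carry over. Pictures are saved under pics/ and viewed, at most 10 in all, crops included, and the job is handed in when it is done.

Besides the shell and the picture viewer there is one more tool, called as name([rows], argument=value, ...), one row to a line, values as JSON. drive_tool: Moves the arm, as the interface text tells. Its arguments: {"type":"object","properties":{"plan":{"type":"array","items":{"type":"object","properties":{"x":{"type":"number"},"y":{"type":"number"},"z":{"type":"number"},"ax":{"type":"number"},"ay":{"type":"number"},"az":{"type":"number"},"hand":{"type":"number"}}}},"grip_force":{"type":"number"}},"required":["plan"]}

```bash
mkdir -p pics; ls
python3 - <<'E'
from rig import monitor, imaging, r
import cv2, numpy as np
ims=[]
for n in ("scene","top"):
    im=imaging.grab_frame(n)[:,:,::-1].copy(); cv2.imwrite(f"pics/{n}0.png",im)
    c=imaging.camera_info(n); print(n,np.round(c["mtx"],1).tolist(),np.round(c["dist"],4).tolist(),np.round(c["R"],3).tolist(),np.round(c["t"],1).tolist())
print(monitor.sense())
E
```

```text
pics
scene [[349.1, 0.0, 248.6], [0.0, 349.1, 191.4], [0.0, 0.0, 1.0]] [-0.0435, 0.0, 0.0, 0.0, 0.0] [[-0.665, -0.747, 0.003], [-0.393, 0.346, -0.852], [0.635, -0.568, -0.523]] [338.3, 292.9, 577.3]
top [[369.6, 0.0, 253.2], [0.0, 369.6, 191.0], [0.0, 0.0, 1.0]] [-0.057, 0.0, 0.0, 0.0, 0.0] [[0.019, -0.999, 0.028], [-0.993, -0.022, -0.115], [0.116, -0.026, -0.993]] [-83.2, 608.7, 1109.0]
{'clock': 0.1, 'qpos': array([-1.15036511e+00,  3.53562593e-01,  1.63406439e+00, -2.02707388e-05,
        1.15516697e+00, -2.37536832e-03]), 'qvel': array([-0.00101967, -0.00230501, -0.0016249 ,  0.00016742,  0.00113565,
       -0.00217233]), 'joint_efforts': array([ 9.88297325e-04, -6.06358838e+01, -3.42818463e+01,  1.24966652e-05,
        3.82491868e-03, -6.62499133e-06]), 'eef_pos': array([ 256.28863052, -569.57789677,  230.64494112]), 'tcp_rot': array([-3.14039132e+00,  1.56815274e-05,  4.22814788e-01]), 'contact_force': array([ 0.53844763, -0.27470146,  0.75945437]), 'wrist_torque': array([0.00954332, 0.02236551, 0.00881558]), 'grasp_force': 0.0, 'opening': 0.997895813714115}
```

View pics/scene0.png

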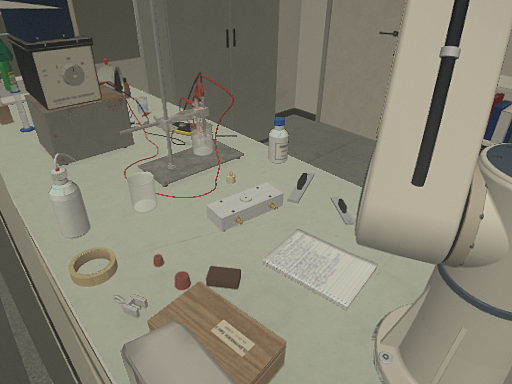

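View pics/top0.png

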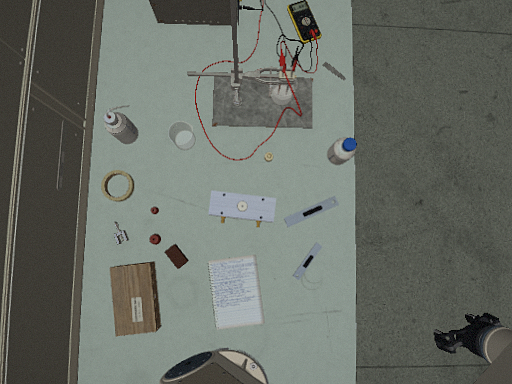

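The scene view shows the block at about (245,205), and straightedge-like bars at (301,187) and (342,210). In the top view the block is at (242,206), with the insert at its centre and the hose stubs on its near side. The two candidate straightedges are at top (312,211), the longer at about 55 px, and (307,261), the shorter at about 43 px. The longer one fits the 180 mm description. I'll confirm that in an enlarged crop and measure it.

```bash
cat > h.py <<'E'
import cv2, numpy as np
from rig import monitor, imaging, r
def ray(n,px):
    c=imaging.camera_info(n); R=np.array(c["R"]);t=np.array(c["t"])
    u=cv2.undistortPoints(np.float64(px).reshape(-1,1,2),np.array(c["mtx"]),np.array(c["dist"])).reshape(-1,2)
    return -R.T@t, np.c_[u,np.ones(len(u))]@R
def onplane(n,px,z):
    o,d=ray(n,px); return o+d*((z-o[2])/d[:,2])[:,None]
def proj(n,X):
    c=imaging.camera_info(n)
    return cv2.projectPoints(np.float64(X).reshape(-1,1,3),cv2.Rodrigues(np.array(c["R"]))[0],np.array(c["t"],float),np.array(c["mtx"]),np.array(c["dist"]))[0].reshape(-1,2)
E
python3 - <<'E'
import cv2,numpy as np
a=cv2.imread("pics/top0.png")[180:290,200:350]; b=cv2.imread("pics/scene0.png")[165:235,200:360]
a=cv2.resize(a,None,fx=5,fy=5,interpolation=cv2.INTER_CUBIC)
cv2.imwrite("pics/crop1.png",a)
cv2.imwrite("pics/crop2.png",cv2.resize(b,None,fx=5,fy=5,interpolation=cv2.INTER_CUBIC))
E
```

```text
(no output)
```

View pics/crop1.png

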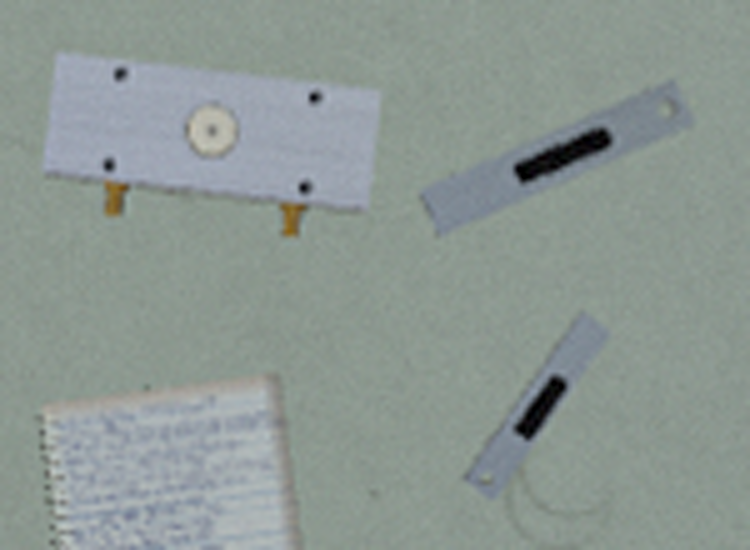

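View pics/crop2.png

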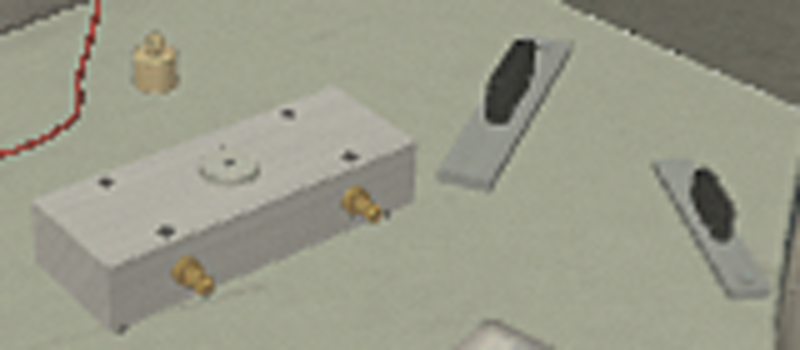

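The crops show the larger bar at top-view (311,211), with its hole at about (333.6,201.4), which is its world −y end. The smaller look-alike is at (308,261). The block's proud insert is at top (242,206), with the brass stubs on its robot side. I'll use the larger bar and measure it now.

```bash
cat >> h.py <<'E'
def segs(im):  # bluish grey bars / block in top image (BGR)
    f=im.astype(int); d=cv2.GaussianBlur((f[:,:,0]-f[:,:,1]).astype(np.float32),(3,3),0)
    m=((d>-1)|(f.max(2)<60)).astype(np.uint8); w=np.zeros_like(m); w[170:290,195:352]=1
    m=cv2.morphologyEx(m*w,cv2.MORPH_CLOSE,np.ones((3,3)))
    return [c for c in cv2.findContours(m,cv2.RETR_EXTERNAL,cv2.CHAIN_APPROX_NONE)[0] if cv2.contourArea(c)>150]
E
python3 - <<'E'
from h import *
im=cv2.imread("pics/top0.png")
print(im[206,235],im[200,325],im[240,290],im[203,320])
for c in segs(im):
    rc=cv2.minAreaRect(c); print(np.round(rc[0],1),np.round(rc[1],1),round(rc[2],1))
    b=cv2.boxPoints(rc)
    for z in (4,8,50): 
        P=onplane("top",b,z); print(z,np.round(P[:,:2],1).tolist(),np.round(P.mean(0),1),np.round([np.linalg.norm(P[1]-P[0]),np.linalg.norm(P[2]-P[1])],1))
# black grip
bl=(im.max(2)<50).astype(np.uint8)
for c in cv2.findContours(bl,cv2.RETR_EXTERNAL,cv2.CHAIN_APPROX_NONE)[0]:
    x,y,w,h=cv2.boundingRect(c)
    if 290<x<345 and 190<y<280:
        rc=cv2.minAreaRect(c);print('grip',rc,onplane("top",[rc[0]],38))
# insert
f=im.astype(int); m=((f[:,:,2]-f[:,:,0]>0)&(f.max(2)>170)).astype(np.uint8); m[:190]=0;m[222:]=0;m[:,:225]=0;m[:,260:]=0
ys,xs=np.nonzero(m); print('ins',len(xs),xs.mean(),ys.mean(),onplane("top",[[xs.mean(),ys.mean()]],54))
# insert centre in scene ~ crop2 (229,162)/5
print(onplane("scene",[[200+229/5,165+162/5]],54))
# brass stubs & bystander heights
E
```

```text
[179 165 157] [135 130 121] [148 154 144] [138 131 119]
[233.8 275.1] [31.3 44.7] 85.6
4 [[390.8, 58.1], [403.9, -80.7], [308.1, -90.0], [295.4, 47.9]] [349.5 -16.2   4. ] [139.4  96.3]
8 [[391.1, 57.7], [404.2, -80.6], [308.7, -89.8], [296.0, 47.6]] [350.  -16.3   8. ] [138.9  95.9]
50 [[394.2, 54.2], [406.8, -79.2], [314.8, -88.1], [302.5, 44.4]] [354.6 -17.2  50. ] [133.9  92.5]
[307.  260.9] [ 8.  41.8] 35.5
4 [[350.7, -196.4], [457.7, -272.7], [443.4, -293.5], [336.6, -217.0]] [ 397.1 -244.9    4. ] [131.4  25.3]
8 [[351.2, -195.9], [457.8, -271.9], [443.5, -292.6], [337.1, -216.4]] [ 397.4 -244.2    8. ] [130.9  25.2]
50 [[355.7, -190.3], [458.5, -263.6], [444.8, -283.6], [342.2, -210.1]] [ 400.3 -236.9   50. ] [126.2  24.3]
[311.  211.1] [10.5 56.1] 66.4
4 [[531.4, -168.0], [606.6, -332.9], [575.8, -346.4], [501.2, -181.7]] [ 553.8 -257.2    4. ] [181.2  33.6]
8 [[531.2, -167.6], [606.2, -331.9], [575.5, -345.3], [501.1, -181.3]] [ 553.5 -256.5    8. ] [180.6  33.5]
50 [[529.3, -163.0], [601.6, -321.4], [572.0, -334.4], [500.3, -176.2]] [ 550.8 -248.7   50. ] [174.1  32.3]
[241.8 205.8] [66.2 25.2] 6.7
4 [[536.2, 71.5], [615.9, 64.8], [595.7, -145.1], [516.1, -136.7]] [566.  -36.4   4. ] [ 79.9 210.9]
8 [[536.0, 71.1], [615.4, 64.4], [595.3, -144.7], [515.9, -136.4]] [565.7 -36.4   8. ] [ 79.7 210.1]
50 [[533.9, 67.1], [610.4, 60.6], [591.1, -141.0], [514.6, -133.0]] [562.5 -36.6  50. ] [ 76.8 202.6]
grip ((307.69232177734375, 260.9615173339844), (3.3282015323638916, 13.035454750061035), 33.6900634765625) [[ 398.97646834 -240.81306882   38.        ]]
grip ((312.0206298828125, 210.54638671875), (3.6552464962005615, 19.291580200195312), 66.03751373291016) [[ 553.22174279 -253.66343353   38.        ]]
ins 53 241.8679245283019 205.39622641509433 [[563.41677402 -36.52423194  54.        ]]
[[558.14712131 -34.11778393  54.        ]]
```

```bash
cat >> h.py <<'E'
from scipy.spatial.transform import Rotation as Ro
def go(x,y,z,yaw_deg):
    "shift/turn in tool units from the measured pose to a tool-down pose"
    s=monitor.sense(); R=Ro.from_euler('xyz',s["tcp_rot"])
    d=R.inv().apply(np.array([x,y,z])-s["eef_pos"])/50
    T=Ro.from_euler('xyz',[np.pi,0,np.radians(yaw_deg)])
    a=np.degrees((R.inv()*T).as_rotvec())/6
    print("clock",s["clock"],"pos",np.round(s["eef_pos"],1),"shift",np.round(d,3),"turn",np.round(a,2),"F",np.round(s["contact_force"],2),"M",np.round(s["wrist_torque"],2),"op",round(s["opening"],3),"g",round(s["grasp_force"],1))
def tri(p,q):
    o1,d1=ray("top",[p]);o2,d2=ray("scene",[q]);d1=d1[0];d2=d2[0]
    A=np.c_[d1,-d2]; k=np.linalg.lstsq(A,o2-o1,rcond=None)[0]
    a,b=o1+k[0]*d1,o2+k[1]*d2; return (a+b)/2,np.linalg.norm(a-b)
E
python3 - <<'E'
from h import *
go(553,-255,120,114.5)
T=lambda x,y:(200+x/5,180+y/5); S=lambda x,y:(200+x/5,165+y/5)
# block top corners, insert dot, bar end
for n,p,q in [("ins",T(211,131),S(229,162)),("c+x-y",T(379,91),S(333,88)),("c-x-y",T(369,206),S(413,145)),("c-x+y",T(45,170),S(108,270)),("c+x+y",T(57,55),S(35,206)),("screw",T(120,74),S(106,182)),("screw",T(314,98),S(288,114)),("screw",T(109,165),S(166,231)),("screw",T(304,188),S(349,157)),("weight",(268,156),S(155,60))]:
    X,e=tri(p,q); print(n,np.round(X,1),round(e,1))
E
```

```text
clock 0.1 pos [ 256.3 -569.6  230.6] shift [ 7.993 -3.3    2.217] turn [-1.000e-02 -1.000e-02 -1.505e+01] F [ 0.54 -0.27  0.76] M [0.01 0.02 0.01] op 0.998 g 0.0
ins [561.4 -37.4  51. ] 0.6
c+x-y [ 588.3 -140.3   45.4] 0.3
c-x-y [ 518.4 -134.9   41.6] 1.1
c-x+y [536.2  63.7  42.6] 1.3
c+x+y [606.5  58.   42.6] 0.4
screw [595.5  19.1  46. ] 0.5
screw [ 583.2 -100.2   46.1] 0.0
screw [539.7  24.2  46.1] 0.5
screw [528.3 -94.7  45.9] 0.9
weight [ 725.4 -117.3   15. ] 2.8
```

drive_tool([
  {"x":0.9,"y":-0.35,"z":0.2,"az":-1.4,"hand":50},
  {"x":1.8,"y":-0.7,"z":0.4,"az":-2.8,"hand":50},
  {"x":2.7,"y":-1.1,"z":0.6,"az":-4.2,"hand":50},
  {"x":3.6,"y":-1.5,"z":0.8,"az":-5.6,"hand":50},
  {"x":4.5,"y":-1.9,"z":1.0,"az":-7.0,"hand":50},
  {"x":5.4,"y":-2.3,"z":1.2,"az":-8.4,"hand":50},
  {"x":6.3,"y":-2.6,"z":1.4,"az":-9.8,"hand":50},
  {"x":7.1,"y":-2.95,"z":1.6,"az":-11.2,"hand":50},
])

```text
invalid input
```

```bash
python3 -c "
from h import *
go(553.3,-255,80,114.5)"
```

```text
clock 0.1 pos [ 256.3 -569.6  230.6] shift [ 7.999 -3.296  3.017] turn [-1.000e-02 -1.000e-02 -1.505e+01] F [ 0.54 -0.27  0.76] M [0.01 0.02 0.01] op 0.998 g 0.0
```

drive_tool([
  {"x":0.9,"y":-0.35,"z":0.2,"ax":0,"ay":0,"az":-1.4,"hand":50},
  {"x":1.8,"y":-0.7,"z":0.4,"ax":0,"ay":0,"az":-2.8,"hand":50},
  {"x":2.7,"y":-1.1,"z":0.6,"ax":0,"ay":0,"az":-4.2,"hand":50},
  {"x":3.6,"y":-1.5,"z":0.8,"ax":0,"ay":0,"az":-5.6,"hand":50},
  {"x":4.5,"y":-1.9,"z":1.0,"ax":0,"ay":0,"az":-7.0,"hand":50},
  {"x":5.4,"y":-2.3,"z":1.2,"ax":0,"ay":0,"az":-8.4,"hand":50},
  {"x":6.3,"y":-2.6,"z":1.4,"ax":0,"ay":0,"az":-9.8,"hand":50},
  {"x":7.1,"y":-2.95,"z":1.6,"ax":0,"ay":0,"az":-11.2,"hand":50},
])

```text
clock: 0.9
eef_pos: [521.2, -288.0, 150.8]
tcp_rot: [3.141, 0.0, 1.602]
contact_force: [0.2, 0.3, 0.8]
opening: 0.584
grasp_force: 0.0
```

```bash
python3 -c "
from h import *
go(553.3,-255,80,114.5)"
```

```text
clock 0.9 pos [ 521.2 -288.   150.8] shift [0.64  0.663 1.415] turn [ 0.    0.   -3.78] F [0.2  0.32 0.8 ] M [-0.04  0.03  0.  ] op 0.584 g 0.0
```

drive_tool([
  {"x":0.2,"y":0.2,"z":0.4,"ax":0,"ay":0,"az":-1.3,"hand":50},
  {"x":0.4,"y":0.4,"z":0.9,"ax":0,"ay":0,"az":-2.6,"hand":50},
  {"x":0.64,"y":0.66,"z":1.4,"ax":0,"ay":0,"az":-3.7,"hand":50},
  {"x":0.64,"y":0.66,"z":1.4,"ax":0,"ay":0,"az":-3.78,"hand":50},
  {"x":0.64,"y":0.66,"z":1.4,"ax":0,"ay":0,"az":-3.78,"hand":50},
  {"x":0.64,"y":0.66,"z":1.4,"ax":0,"ay":0,"az":-3.78,"hand":50},
])

```text
clock: 1.5
eef_pos: [552.0, -257.7, 82.3]
tcp_rot: [3.141, 0.001, 1.989]
contact_force: [-0.7, 0.0, 0.3]
opening: 0.584
grasp_force: 0.0
```

```bash
python3 -c "
from h import *
go(553.3,-255,14,114.5)
im=imaging.grab_frame('scene')[:,:,::-1]; cv2.imwrite('pics/g1.png',cv2.resize(im[110:260,200:360],None,fx=4,fy=4))"
```

```text
clock 1.5 pos [ 552.  -257.7   82.3] shift [0.04  0.046 1.365] turn [ 0.01  0.01 -0.09] F [-0.66  0.01  0.26] M [ 0.01  0.   -0.02] op 0.584 g 0.0
```

View pics/g1.png

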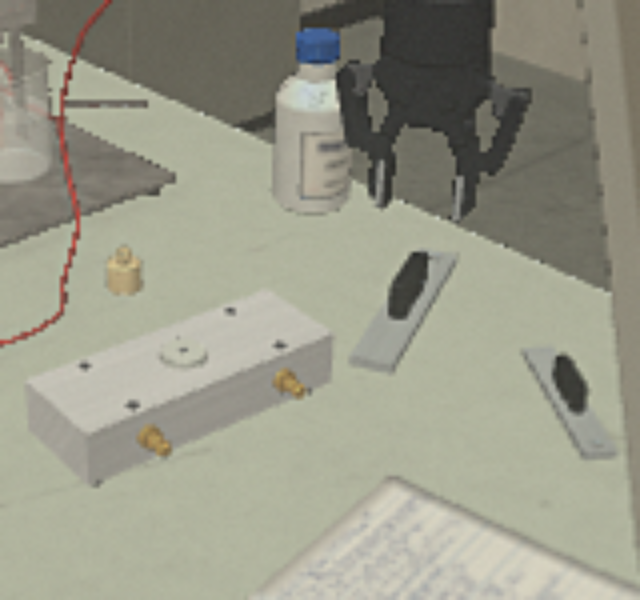

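The picture shows the open fingers straddling the larger bar's grip at about (407,285) in the crop, with everything around it clear. I'll descend and grasp.

drive_tool([
  {"x":0.04,"y":0.05,"z":0.4,"ax":0,"ay":0,"az":-0.09,"hand":50},
  {"x":0.04,"y":0.05,"z":0.8,"ax":0,"ay":0,"az":-0.09,"hand":50},
  {"x":0.04,"y":0.05,"z":1.2,"ax":0,"ay":0,"az":-0.09,"hand":50},
  {"x":0.04,"y":0.05,"z":1.36,"ax":0,"ay":0,"az":-0.09,"hand":50},
  {"x":0.04,"y":0.05,"z":1.36,"ax":0,"ay":0,"az":-0.09,"hand":50},
  {"x":0.04,"y":0.05,"z":1.36,"ax":0,"ay":0,"az":-0.09,"hand":30},
  {"x":0.04,"y":0.05,"z":1.36,"ax":0,"ay":0,"az":-0.09,"hand":15},
  {"x":0.04,"y":0.05,"z":1.36,"ax":0,"ay":0,"az":-0.09,"hand":5},
], grip_force=40)

```text
clock: 2.35
eef_pos: [554.0, -254.6, 14.5]
tcp_rot: [3.14, 0.001, 2.001]
contact_force: [-1.2, -0.1, 3.7]
opening: 0.16
grasp_force: 39.7
```

drive_tool([
  {"x":0,"y":0,"z":0,"ax":0,"ay":0,"az":0,"hand":5},
  {"x":0,"y":0,"z":0,"ax":0,"ay":0,"az":0,"hand":5},
  {"x":0,"y":0,"z":0,"ax":0,"ay":0,"az":0,"hand":5},
])

```text
clock: 2.65
eef_pos: [554.0, -254.6, 14.5]
tcp_rot: [3.141, 0.001, 2.001]
contact_force: [-1.7, -0.8, 5.9]
opening: 0.153
grasp_force: 40.2
```

drive_tool([
  {"x":0,"y":0,"z":-0.2,"ax":0,"ay":0,"az":0,"hand":5},
  {"x":0,"y":0,"z":-0.6,"ax":0,"ay":0,"az":0,"hand":5},
  {"x":0,"y":0,"z":-1.1,"ax":0,"ay":0,"az":0,"hand":5},
  {"x":0,"y":0,"z":-1.6,"ax":0,"ay":0,"az":0,"hand":5},
  {"x":0,"y":0,"z":-2.0,"ax":0,"ay":0,"az":0,"hand":5},
  {"x":0,"y":0,"z":-2.2,"ax":0,"ay":0,"az":0,"hand":5},
  {"x":0,"y":0,"z":-2.2,"ax":0,"ay":0,"az":0,"hand":5},
  {"x":0,"y":0,"z":-2.2,"ax":0,"ay":0,"az":0,"hand":5},
])

```text
clock: 3.45
eef_pos: [552.9, -253.9, 122.8]
tcp_rot: [-3.141, -0.001, 2.001]
contact_force: [0.3, 0.2, -3.1]
opening: 0.156
grasp_force: 39.4
```

```bash
python3 -c "
from h import *
go(561.7,-37.5,100,84.3)"
```

```text
clock 3.45 pos [ 552.9 -253.9  122.8] shift [3.86  1.966 0.456] turn [-0.01 -0.    5.06] F [ 0.33  0.18 -3.15] M [-0.01  0.05  0.03] op 0.156 g 39.4
```

drive_tool([
  {"x":0.5,"y":0.25,"z":0,"ax":0,"ay":0,"az":0.7,"hand":5},
  {"x":1.2,"y":0.6,"z":0,"ax":0,"ay":0,"az":1.6,"hand":5},
  {"x":2.0,"y":1.0,"z":0,"ax":0,"ay":0,"az":2.6,"hand":5},
  {"x":2.8,"y":1.4,"z":0,"ax":0,"ay":0,"az":3.6,"hand":5},
  {"x":3.4,"y":1.75,"z":0.2,"ax":0,"ay":0,"az":4.5,"hand":5},
  {"x":3.86,"y":1.97,"z":0.45,"ax":0,"ay":0,"az":5.06,"hand":5},
  {"x":3.86,"y":1.97,"z":0.45,"ax":0,"ay":0,"az":5.06,"hand":5},
  {"x":3.86,"y":1.97,"z":0.45,"ax":0,"ay":0,"az":5.06,"hand":5},
])

```text
clock: 4.25
eef_pos: [561.4, -37.3, 99.5]
tcp_rot: [-3.139, 0.0, 1.474]
contact_force: [0.9, -0.1, -2.5]
opening: 0.157
grasp_force: 39.3
```

```bash
python3 -c "
from h import *
go(561.7,-37.5,74,84.3)
for n in ('scene','top'):
    im=imaging.grab_frame(n)[:,:,::-1]; cv2.imwrite(f'pics/p1{n}.png',im)
a=cv2.imread('pics/p1scene.png')[140:240,190:330];b=cv2.imread('pics/p1top.png')[160:260,180:320]
cv2.imwrite('pics/p1.png',cv2.resize(np.vstack([a,b]),None,fx=3,fy=3,interpolation=cv2.INTER_CUBIC))"
```

```text
clock 4.25 pos [561.4 -37.3  99.5] shift [-0.004  0.007  0.51 ] turn [-0.02  0.    0.02] F [ 0.89 -0.1  -2.51] M [-0.   -0.01 -0.04] op 0.157 g 39.3
```

View pics/p1.png

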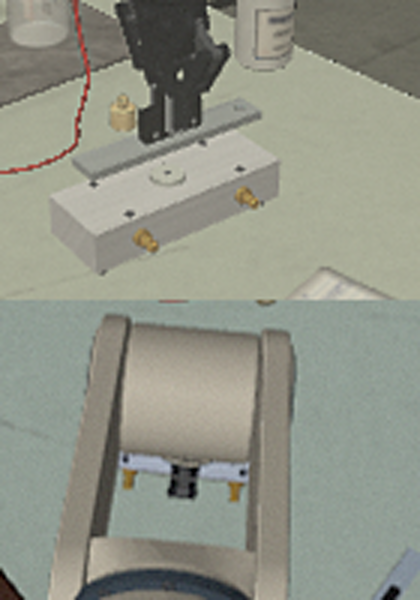

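The bar hangs level in the gripper above the block, with its hole end at the right. Its ends in the crop are at (82,166) and (254,107). I'll check centring from those corner pixels.

```bash
python3 -c "
from h import *
p=np.array([[74,160],[90,175],[262,114],[246,100]])/3+[190,140]
P=onplane('scene',p,93);print(np.round(P,1).tolist(),np.round(P.mean(0),1),np.degrees(np.arctan2(*(P[0]+P[1]-P[2]-P[3])[[1,0]])))
S=np.array([[94,184],[202,143],[129,214],[239,169],[168,176]])/3+[190,140]
Q=onplane('scene',S,46);print(np.round(Q[:4].mean(0),1),np.round(Q,1).tolist())
print(proj('scene',[[561.4,-37.3,93],[561.4,-37.3,46]])) "
```

```text
[[577.4, 51.8, 93.0], [550.4, 55.9, 93.0], [528.9, -120.7, 93.0], [556.8, -128.4, 93.0]] [553.4 -35.3  93. ] 83.25491369430016
[562.2 -37.7  46. ] [[595.8, 18.8, 46.0], [584.3, -100.3, 46.0], [539.8, 25.1, 46.0], [529.0, -94.3, 46.0], [562.5, -38.6, 46.0]]
[[245.88088067 183.79333425]
 [245.89369471 199.01234048]]
```

drive_tool([
  {"x":0.04,"y":0,"z":0.2,"ax":0,"ay":0,"az":0,"hand":5},
  {"x":0.04,"y":0,"z":0.4,"ax":0,"ay":0,"az":0,"hand":5},
  {"x":0.04,"y":0,"z":0.54,"ax":0,"ay":0,"az":0,"hand":5},
  {"x":0.04,"y":0,"z":0.58,"ax":0,"ay":0,"az":0,"hand":5},
  {"x":0.04,"y":0,"z":0.58,"ax":0,"ay":0,"az":0,"hand":5},
  {"x":0.04,"y":0,"z":0.58,"ax":0,"ay":0,"az":0,"hand":5},
])

```text
clock: 4.95
eef_pos: [562.7, -35.7, 71.9]
tcp_rot: [3.141, -0.0, 1.471]
contact_force: [-0.2, -0.6, -3.0]
opening: 0.157
grasp_force: 39.4
```

drive_tool([
  {"x":0,"y":0,"z":0.01,"ax":0,"ay":0,"az":0,"hand":5},
  {"x":0,"y":0,"z":0.02,"ax":0,"ay":0,"az":0,"hand":5},
  {"x":0,"y":0,"z":0.02,"ax":0,"ay":0,"az":0,"hand":5},
])

```text
clock: 5.25
eef_pos: [562.7, -35.6, 70.9]
tcp_rot: [3.141, -0.0, 1.471]
contact_force: [-0.1, 0.0, -2.7]
opening: 0.157
grasp_force: 39.4
```

drive_tool([
  {"x":0,"y":0,"z":0.01,"ax":0,"ay":0,"az":0,"hand":5},
  {"x":0,"y":0,"z":0.02,"ax":0,"ay":0,"az":0,"hand":5},
  {"x":0,"y":0,"z":0.02,"ax":0,"ay":0,"az":0,"hand":5},
])

```text
clock: 5.55
eef_pos: [562.6, -35.6, 69.7]
tcp_rot: [-3.142, -0.0, 1.471]
contact_force: [1.0, 0.3, -2.4]
opening: 0.156
grasp_force: 39.4
```

drive_tool([
  {"x":0,"y":0,"z":0.01,"ax":0,"ay":0,"az":0,"hand":5},
  {"x":0,"y":0,"z":0.02,"ax":0,"ay":0,"az":0,"hand":5},
  {"x":0,"y":0,"z":0.02,"ax":0,"ay":0,"az":0,"hand":5},
])

```text
clock: 5.85
eef_pos: [562.5, -35.7, 68.7]
tcp_rot: [-3.141, 0.0, 1.471]
contact_force: [-0.2, 0.2, -2.5]
opening: 0.153
grasp_force: 39.4
```

drive_tool([
  {"x":0,"y":0,"z":0.01,"ax":0,"ay":0,"az":0,"hand":5},
  {"x":0,"y":0,"z":0.02,"ax":0,"ay":0,"az":0,"hand":5},
  {"x":0,"y":0,"z":0.02,"ax":0,"ay":0,"az":0,"hand":5},
])

```text
clock: 6.15
eef_pos: [562.5, -35.7, 67.7]
tcp_rot: [-3.141, 0.0, 1.471]
contact_force: [1.0, -0.2, -2.7]
opening: 0.157
grasp_force: 39.4
```

drive_tool([
  {"x":0,"y":0,"z":0.01,"ax":0,"ay":0,"az":0,"hand":5},
  {"x":0,"y":0,"z":0.02,"ax":0,"ay":0,"az":0,"hand":5},
  {"x":0,"y":0,"z":0.02,"ax":0,"ay":0,"az":0,"hand":5},
])

```text
clock: 6.45
eef_pos: [562.7, -35.6, 67.3]
tcp_rot: [3.141, -0.0, 1.471]
contact_force: [-2.7, 0.2, 5.1]
opening: 0.155
grasp_force: 40.5
```

drive_tool([
  {"x":0,"y":0,"z":-0.006,"ax":0,"ay":0,"az":0,"hand":5},
  {"x":0,"y":0,"z":-0.006,"ax":0,"ay":0,"az":0,"hand":20},
  {"x":0,"y":0,"z":-0.006,"ax":0,"ay":0,"az":0,"hand":40},
  {"x":0,"y":0,"z":-0.006,"ax":0,"ay":0,"az":0,"hand":40},
  {"x":0,"y":0,"z":-0.006,"ax":0,"ay":0,"az":0,"hand":40},
  {"x":0,"y":0,"z":-0.006,"ax":0,"ay":0,"az":0,"hand":40},
])

```text
clock: 7.05
eef_pos: [562.6, -35.7, 67.1]
tcp_rot: [3.142, 0.0, 1.471]
contact_force: [0.7, -0.5, -0.3]
opening: 0.466
grasp_force: 0.0
```

```bash
python3 -c "
from h import *
go(562.5,-35.6,130,84.3)
im=imaging.grab_frame('scene')[:,:,::-1]; cv2.imwrite('pics/r1.png',cv2.resize(im[140:240,190:330],None,fx=5,fy=5,interpolation=cv2.INTER_CUBIC))"
```

```text
clock 7.05 pos [562.6 -35.7  67.1] shift [ 1.000e-03 -3.000e-03 -1.259e+00] turn [ 0.  0. -0.] F [ 0.67 -0.49 -0.27] M [-0.02  0.03 -0.03] op 0.466 g 0.0
```

View pics/r1.png

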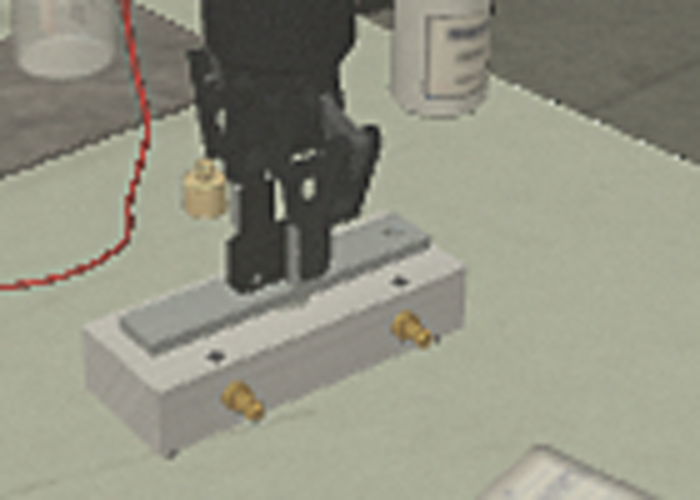

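The bar is released and lies level on the proud insert, with its hole end at (395,232) in the crop and block visible past both ends. Next I lift off, shut the fingers and move over the hole end.

drive_tool([
  {"x":0,"y":0,"z":-0.3,"ax":0,"ay":0,"az":0,"hand":40},
  {"x":0,"y":0,"z":-0.7,"ax":0,"ay":0,"az":0,"hand":40},
  {"x":0,"y":0,"z":-1.1,"ax":0,"ay":0,"az":0,"hand":30},
  {"x":-0.4,"y":0,"z":-1.1,"ax":0,"ay":0,"az":0,"hand":0},
  {"x":-0.9,"y":0,"z":-1.1,"ax":0,"ay":0,"az":0,"hand":0},
  {"x":-1.35,"y":0,"z":-0.9,"ax":0,"ay":0,"az":0,"hand":0},
  {"x":-1.46,"y":0,"z":-0.5,"ax":0,"ay":0,"az":0,"hand":0},
  {"x":-1.46,"y":0,"z":-0.2,"ax":0,"ay":0,"az":0,"hand":0},
])

```text
clock: 7.9
eef_pos: [555.5, -109.3, 77.4]
tcp_rot: [3.141, 0.0, 1.47]
contact_force: [0.0, 0.4, -1.0]
opening: 0.001
grasp_force: 0.0
```

drive_tool([
  {"x":0,"y":0,"z":0.1,"ax":0,"ay":0,"az":0,"hand":0},
  {"x":0,"y":0,"z":0.1,"ax":0,"ay":0,"az":0,"hand":0},
  {"x":0,"y":0,"z":0.1,"ax":0,"ay":0,"az":0,"hand":0},
  {"x":0,"y":0,"z":0.1,"ax":0,"ay":0,"az":0,"hand":0},
])

```text
clock: 8.3
eef_pos: [555.9, -107.9, 72.8]
tcp_rot: [3.141, 0.0, 1.472]
contact_force: [0.4, -0.6, 0.4]
opening: 0.003
grasp_force: 0.0
```

drive_tool([
  {"x":0,"y":0,"z":0.1,"ax":0,"ay":0,"az":0,"hand":0},
  {"x":0,"y":0,"z":0.18,"ax":0,"ay":0,"az":0,"hand":0},
  {"x":0,"y":0,"z":0.2,"ax":0,"ay":0,"az":0,"hand":0},
  {"x":0,"y":0,"z":0.22,"ax":0,"ay":0,"az":0,"hand":0},
  {"x":0,"y":0,"z":0.22,"ax":0,"ay":0,"az":0,"hand":0},
])

```text
clock: 8.8
eef_pos: [555.2, -108.3, 60.9]
tcp_rot: [-3.141, -0.0, 1.471]
contact_force: [0.1, -0.7, -0.5]
opening: 0.001
grasp_force: 0.1
```

drive_tool([
  {"x":0,"y":0,"z":0.01,"ax":0,"ay":0,"az":0,"hand":0},
  {"x":0,"y":0,"z":0.02,"ax":0,"ay":0,"az":0,"hand":0},
  {"x":0,"y":0,"z":0.03,"ax":0,"ay":0,"az":0,"hand":0},
  {"x":0,"y":0,"z":0.04,"ax":0,"ay":0,"az":0,"hand":0},
  {"x":0,"y":0,"z":0.04,"ax":0,"ay":0,"az":0,"hand":0},
])

```text
clock: 9.3
eef_pos: [555.3, -108.3, 59.1]
tcp_rot: [3.142, 0.0, 1.471]
contact_force: [-1.0, -0.6, 1.9]
opening: -0.0
grasp_force: 0.4
```

drive_tool([
  {"x":0,"y":0,"z":0.01,"ax":0,"ay":0,"az":0,"hand":0},
  {"x":0,"y":0,"z":0.015,"ax":0,"ay":0,"az":0,"hand":0},
  {"x":0,"y":0,"z":0.015,"ax":0,"ay":0,"az":0,"hand":0},
])

```text
clock: 9.6
eef_pos: [555.3, -108.3, 58.3]
tcp_rot: [-3.142, 0.0, 1.471]
contact_force: [0.9, -0.1, 0.4]
opening: -0.002
grasp_force: 0.4
```

drive_tool([
  {"x":0,"y":0,"z":0.005,"ax":0,"ay":0,"az":0,"hand":0},
  {"x":0,"y":0,"z":0.01,"ax":0,"ay":0,"az":0,"hand":0},
  {"x":0,"y":0,"z":0.01,"ax":0,"ay":0,"az":0,"hand":0},
])

```text
clock: 9.9
eef_pos: [555.3, -108.3, 57.9]
tcp_rot: [3.142, 0.0, 1.471]
contact_force: [0.4, -1.2, 1.5]
opening: 0.0
grasp_force: 0.6
```

drive_tool([
  {"x":0,"y":0,"z":0.005,"ax":0,"ay":0,"az":0,"hand":0},
  {"x":0,"y":0,"z":0.01,"ax":0,"ay":0,"az":0,"hand":0},
  {"x":0,"y":0,"z":0.01,"ax":0,"ay":0,"az":0,"hand":0},
])

```text
clock: 10.2
eef_pos: [555.4, -108.3, 57.7]
tcp_rot: [3.141, 0.0, 1.471]
contact_force: [-1.9, -1.4, 5.7]
opening: 0.0
grasp_force: 2.8
```

drive_tool([
  {"x":0,"y":0,"z":0.005,"ax":0,"ay":0,"az":0,"hand":0},
  {"x":0,"y":0,"z":0.01,"ax":0,"ay":0,"az":0,"hand":0},
  {"x":0,"y":0,"z":0.01,"ax":0,"ay":0,"az":0,"hand":0},
])

```text
clock: 10.5
eef_pos: [555.4, -108.3, 57.6]
tcp_rot: [3.141, 0.0, 1.471]
contact_force: [-2.9, 0.5, 10.4]
opening: -0.001
grasp_force: 5.2
```

drive_tool([
  {"x":0,"y":0,"z":-0.03,"ax":0,"ay":0,"az":0,"hand":0},
  {"x":0,"y":0,"z":-0.1,"ax":0,"ay":0,"az":0,"hand":0},
  {"x":0,"y":0,"z":-0.5,"ax":0,"ay":0,"az":0,"hand":0},
  {"x":0,"y":0,"z":-1.0,"ax":0,"ay":0,"az":0,"hand":0},
  {"x":0.4,"y":0,"z":-1.2,"ax":0,"ay":0,"az":0,"hand":0},
  {"x":1.2,"y":0,"z":-1.2,"ax":0,"ay":0,"az":0,"hand":0},
  {"x":2.1,"y":0,"z":-1.2,"ax":0,"ay":0,"az":0,"hand":0},
  {"x":2.88,"y":0,"z":-1.0,"ax":0,"ay":0,"az":0,"hand":0},
])

```text
clock: 11.3
eef_pos: [570.6, 36.8, 108.0]
tcp_rot: [3.139, -0.001, 1.47]
contact_force: [0.6, -0.6, -0.4]
opening: -0.001
grasp_force: 0.0
```

drive_tool([
  {"x":0,"y":0,"z":0.4,"ax":0,"ay":0,"az":0,"hand":0},
  {"x":0,"y":0,"z":0.7,"ax":0,"ay":0,"az":0,"hand":0},
  {"x":0,"y":0,"z":0.86,"ax":0,"ay":0,"az":0,"hand":0},
  {"x":0,"y":0,"z":0.9,"ax":0,"ay":0,"az":0,"hand":0},
  {"x":0,"y":0,"z":0.92,"ax":0,"ay":0,"az":0,"hand":0},
  {"x":0,"y":0,"z":0.92,"ax":0,"ay":0,"az":0,"hand":0},
])

```text
clock: 11.9
eef_pos: [570.0, 34.4, 61.2]
tcp_rot: [3.141, -0.0, 1.47]
contact_force: [-0.6, -0.4, 0.5]
opening: 0.001
grasp_force: 0.0
```

drive_tool([
  {"x":0,"y":0,"z":0.015,"ax":0,"ay":0,"az":0,"hand":0},
  {"x":0,"y":0,"z":0.03,"ax":0,"ay":0,"az":0,"hand":0},
  {"x":0,"y":0,"z":0.045,"ax":0,"ay":0,"az":0,"hand":0},
  {"x":0,"y":0,"z":0.055,"ax":0,"ay":0,"az":0,"hand":0},
  {"x":0,"y":0,"z":0.065,"ax":0,"ay":0,"az":0,"hand":0},
  {"x":0,"y":0,"z":0.065,"ax":0,"ay":0,"az":0,"hand":0},
])

```text
clock: 12.5
eef_pos: [569.8, 35.1, 57.9]
tcp_rot: [3.141, -0.0, 1.471]
contact_force: [-1.4, 0.2, 3.8]
opening: -0.003
grasp_force: 1.9
```

drive_tool([
  {"x":0,"y":0,"z":0.005,"ax":0,"ay":0,"az":0,"hand":0},
  {"x":0,"y":0,"z":0.01,"ax":0,"ay":0,"az":0,"hand":0},
  {"x":0,"y":0,"z":0.01,"ax":0,"ay":0,"az":0,"hand":0},
])

```text
clock: 12.8
eef_pos: [569.9, 35.0, 57.8]
tcp_rot: [3.141, -0.0, 1.471]
contact_force: [-2.5, -0.5, 8.9]
opening: 0.001
grasp_force: 4.5
```

drive_tool([
  {"x":0,"y":0,"z":-0.03,"ax":0,"ay":0,"az":0,"hand":0},
  {"x":0,"y":0,"z":-0.1,"ax":0,"ay":0,"az":0,"hand":0},
  {"x":0,"y":0,"z":-0.5,"ax":0,"ay":0,"az":0,"hand":0},
  {"x":0,"y":0,"z":-1.0,"ax":0,"ay":0,"az":0,"hand":0},
  {"x":-0.3,"y":0,"z":-1.2,"ax":0,"ay":0,"az":0,"hand":0},
  {"x":-0.9,"y":0,"z":-1.2,"ax":0,"ay":0,"az":0,"hand":0},
  {"x":-1.44,"y":0,"z":-1.1,"ax":0,"ay":0,"az":0,"hand":0},
  {"x":-1.44,"y":0,"z":-1.0,"ax":0,"ay":0,"az":0,"hand":0},
])

```text
clock: 13.6
eef_pos: [561.8, -39.7, 106.9]
tcp_rot: [-3.142, 0.001, 1.469]
contact_force: [0.5, -0.5, 0.2]
opening: 0.001
grasp_force: 0.0
```

drive_tool([
  {"x":0,"y":0,"z":0.15,"ax":0,"ay":0,"az":0,"hand":0},
  {"x":0,"y":0,"z":0.23,"ax":0,"ay":0,"az":0,"hand":0},
  {"x":0,"y":0,"z":0.28,"ax":0,"ay":0,"az":0,"hand":0},
  {"x":0,"y":0,"z":0.28,"ax":0,"ay":0,"az":0,"hand":0},
  {"x":0,"y":0,"z":0.28,"ax":0,"ay":0,"az":0,"hand":0},
])

```text
clock: 14.1
eef_pos: [562.6, -36.2, 93.1]
tcp_rot: [-3.142, -0.0, 1.472]
contact_force: [-0.0, 0.4, -0.1]
opening: -0.0
grasp_force: 0.0
```

```bash
python3 -c "
from h import *
go(562.6,-36.7,91,84.3)
im=imaging.grab_frame('scene')[:,:,::-1]; cv2.imwrite('pics/m1.png',cv2.resize(im[140:240,190:330],None,fx=5,fy=5,interpolation=cv2.INTER_CUBIC))"
```

```text
clock 14.1 pos [562.6 -36.2  93.1] shift [-0.01   0.002  0.041] turn [-0. -0.  0.] F [-0.01  0.4  -0.09] M [ 0.03  0.04 -0.02] op -0.0 g 0.0
```

View pics/m1.png

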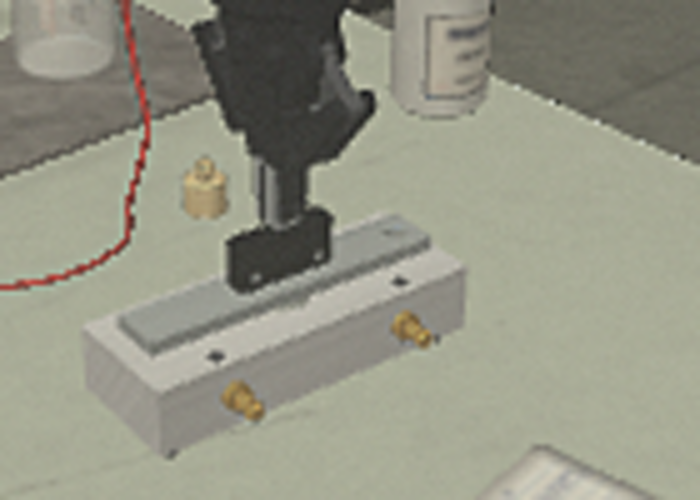

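The bar is unmoved, and the shut fingers stand over the middle of its grip at (283,222) in the crop. I'll press down in small steps.

drive_tool([
  {"x":0,"y":0,"z":0.015,"ax":0,"ay":0,"az":0,"hand":0},
  {"x":0,"y":0,"z":0.03,"ax":0,"ay":0,"az":0,"hand":0},
  {"x":0,"y":0,"z":0.04,"ax":0,"ay":0,"az":0,"hand":0},
  {"x":0,"y":0,"z":0.05,"ax":0,"ay":0,"az":0,"hand":0},
  {"x":0,"y":0,"z":0.05,"ax":0,"ay":0,"az":0,"hand":0},
])

```text
clock: 14.65
eef_pos: [562.6, -36.7, 90.9]
tcp_rot: [3.141, -0.0, 1.471]
contact_force: [-1.3, -0.0, 3.3]
opening: 0.004
grasp_force: 1.9
```

drive_tool([
  {"x":0,"y":0,"z":0.01,"ax":0,"ay":0,"az":0,"hand":0},
  {"x":0,"y":0,"z":0.02,"ax":0,"ay":0,"az":0,"hand":0},
  {"x":0,"y":0,"z":0.02,"ax":0,"ay":0,"az":0,"hand":0},
])

```text
clock: 14.95
eef_pos: [562.7, -36.7, 90.0]
tcp_rot: [3.141, -0.0, 1.471]
contact_force: [-1.0, 0.3, 6.4]
opening: 0.0
grasp_force: 2.9
```

drive_tool([
  {"x":0,"y":0,"z":0.01,"ax":0,"ay":0,"az":0,"hand":0},
  {"x":0,"y":0,"z":0.02,"ax":0,"ay":0,"az":0,"hand":0},
  {"x":0,"y":0,"z":0.03,"ax":0,"ay":0,"az":0,"hand":0},
  {"x":0,"y":0,"z":0.03,"ax":0,"ay":0,"az":0,"hand":0},
])

```text
clock: 15.35
eef_pos: [562.7, -36.7, 88.6]
tcp_rot: [3.141, -0.0, 1.471]
contact_force: [-1.6, -0.5, 6.0]
opening: 0.007
grasp_force: 3.0
```

drive_tool([
  {"x":0,"y":0,"z":0.01,"ax":0,"ay":0,"az":0,"hand":0},
  {"x":0,"y":0,"z":0.02,"ax":0,"ay":0,"az":0,"hand":0},
  {"x":0,"y":0,"z":0.02,"ax":0,"ay":0,"az":0,"hand":0},
])

```text
clock: 15.65
eef_pos: [562.7, -36.7, 87.6]
tcp_rot: [3.141, -0.0, 1.471]
contact_force: [-1.3, -1.1, 5.8]
opening: -0.003
grasp_force: 3.0
```

drive_tool([
  {"x":0,"y":0,"z":0.01,"ax":0,"ay":0,"az":0,"hand":0},
  {"x":0,"y":0,"z":0.015,"ax":0,"ay":0,"az":0,"hand":0},
  {"x":0,"y":0,"z":0.015,"ax":0,"ay":0,"az":0,"hand":0},
])

```text
clock: 15.95
eef_pos: [562.7, -36.7, 86.8]
tcp_rot: [3.141, -0.0, 1.471]
contact_force: [-0.6, 0.5, 7.6]
opening: -0.0
grasp_force: 3.1
```

drive_tool([
  {"x":0,"y":0,"z":0.006,"ax":0,"ay":0,"az":0,"hand":0},
  {"x":0,"y":0,"z":0.01,"ax":0,"ay":0,"az":0,"hand":0},
  {"x":0,"y":0,"z":0.01,"ax":0,"ay":0,"az":0,"hand":0},
])

```text
clock: 16.25
eef_pos: [562.7, -36.7, 86.5]
tcp_rot: [3.141, -0.0, 1.471]
contact_force: [-2.1, 0.5, 9.2]
opening: 0.001
grasp_force: 4.2
```

drive_tool([
  {"x":0,"y":0,"z":0.006,"ax":0,"ay":0,"az":0,"hand":0},
  {"x":0,"y":0,"z":0.01,"ax":0,"ay":0,"az":0,"hand":0},
  {"x":0,"y":0,"z":0.01,"ax":0,"ay":0,"az":0,"hand":0},
])

```text
clock: 16.55
eef_pos: [562.7, -36.7, 86.5]
tcp_rot: [3.141, -0.0, 1.471]
contact_force: [-4.4, 0.4, 13.7]
opening: 0.0
grasp_force: 7.0
```

The tool stopped at 86.5 mm while the force kept rising, so the bar is down on the face. Next is the hole end.

drive_tool([
  {"x":0,"y":0,"z":-0.03,"ax":0,"ay":0,"az":0,"hand":0},
  {"x":0,"y":0,"z":-0.3,"ax":0,"ay":0,"az":0,"hand":0},
  {"x":-0.2,"y":0,"z":-0.4,"ax":0,"ay":0,"az":0,"hand":0},
  {"x":-0.8,"y":0,"z":-0.4,"ax":0,"ay":0,"az":0,"hand":0},
  {"x":-1.35,"y":0,"z":-0.3,"ax":0,"ay":0,"az":0,"hand":0},
  {"x":-1.44,"y":0,"z":0.1,"ax":0,"ay":0,"az":0,"hand":0},
  {"x":-1.44,"y":0,"z":0.35,"ax":0,"ay":0,"az":0,"hand":0},
  {"x":-1.44,"y":0,"z":0.45,"ax":0,"ay":0,"az":0,"hand":0},
])

```text
clock: 17.35
eef_pos: [554.4, -108.4, 61.7]
tcp_rot: [-3.14, -0.0, 1.47]
contact_force: [0.0, 0.2, 0.4]
opening: -0.001
grasp_force: 0.0
```

drive_tool([
  {"x":0,"y":0,"z":0.03,"ax":0,"ay":0,"az":0,"hand":0},
  {"x":0,"y":0,"z":0.05,"ax":0,"ay":0,"az":0,"hand":0},
  {"x":0,"y":0,"z":0.07,"ax":0,"ay":0,"az":0,"hand":0},
  {"x":0,"y":0,"z":0.07,"ax":0,"ay":0,"az":0,"hand":0},
  {"x":0,"y":0,"z":0.07,"ax":0,"ay":0,"az":0,"hand":0},
])

```text
clock: 17.85
eef_pos: [555.5, -108.1, 59.7]
tcp_rot: [3.141, 0.0, 1.471]
contact_force: [0.4, 0.0, -0.2]
opening: -0.003
grasp_force: 0.0
```

drive_tool([
  {"x":0,"y":0,"z":0.02,"ax":0,"ay":0,"az":0,"hand":0},
  {"x":0,"y":0,"z":0.04,"ax":0,"ay":0,"az":0,"hand":0},
  {"x":0,"y":0,"z":0.06,"ax":0,"ay":0,"az":0,"hand":0},
  {"x":0,"y":0,"z":0.07,"ax":0,"ay":0,"az":0,"hand":0},
  {"x":0,"y":0,"z":0.07,"ax":0,"ay":0,"az":0,"hand":0},
])

```text
clock: 18.35
eef_pos: [555.3, -108.3, 56.5]
tcp_rot: [3.142, -0.0, 1.471]
contact_force: [-2.7, 0.6, 8.4]
opening: -0.003
grasp_force: 4.4
```

drive_tool([
  {"x":0,"y":0,"z":0.005,"ax":0,"ay":0,"az":0,"hand":0},
  {"x":0,"y":0,"z":0.01,"ax":0,"ay":0,"az":0,"hand":0},
  {"x":0,"y":0,"z":0.01,"ax":0,"ay":0,"az":0,"hand":0},
])

```text
clock: 18.65
eef_pos: [555.4, -108.3, 56.4]
tcp_rot: [3.141, -0.0, 1.471]
contact_force: [-4.8, 1.1, 13.6]
opening: 0.0
grasp_force: 7.2
```

drive_tool([
  {"x":0,"y":0,"z":-0.007,"ax":0,"ay":0,"az":0,"hand":0},
  {"x":0,"y":0,"z":-0.007,"ax":0,"ay":0,"az":0,"hand":0},
  {"x":0,"y":0,"z":-0.007,"ax":0,"ay":0,"az":0,"hand":0},
  {"x":0,"y":0,"z":-0.007,"ax":0,"ay":0,"az":0,"hand":0},
  {"x":0,"y":0,"z":-0.007,"ax":0,"ay":0,"az":0,"hand":0},
  {"x":0,"y":0,"z":-0.007,"ax":0,"ay":0,"az":0,"hand":0},
  {"x":0,"y":0,"z":-0.007,"ax":0,"ay":0,"az":0,"hand":0},
])

```text
clock: 19.35
eef_pos: [555.4, -108.3, 56.5]
tcp_rot: [3.141, -0.0, 1.471]
contact_force: [-3.1, -0.5, 9.7]
opening: -0.001
grasp_force: 5.2
```

```bash
python3 -c "
from h import *
go(555.4,-108.3,56.4,84.3)"
```

```text
clock 19.35 pos [ 555.4 -108.3   56.5] shift [0.    0.    0.001] turn [ 0. -0. -0.] F [-3.13 -0.48  9.65] M [0.18 0.5  0.04] op -0.001 g 5.2
```

drive_tool([
  {"x":0,"y":0,"z":-0.03,"ax":0,"ay":0,"az":0,"hand":0},
  {"x":0,"y":0,"z":-0.1,"ax":0,"ay":0,"az":0,"hand":0},
  {"x":0,"y":0,"z":-0.5,"ax":0,"ay":0,"az":0,"hand":0},
  {"x":0,"y":0,"z":-1.0,"ax":0,"ay":0,"az":0,"hand":0},
  {"x":0.4,"y":0,"z":-1.2,"ax":0,"ay":0,"az":0,"hand":0},
  {"x":1.2,"y":0,"z":-1.2,"ax":0,"ay":0,"az":0,"hand":0},
  {"x":2.1,"y":0,"z":-1.2,"ax":0,"ay":0,"az":0,"hand":0},
  {"x":2.88,"y":0,"z":-1.0,"ax":0,"ay":0,"az":0,"hand":0},
])

```text
clock: 20.15
eef_pos: [570.7, 36.6, 107.0]
tcp_rot: [3.139, -0.001, 1.47]
contact_force: [0.1, -0.0, 0.1]
opening: 0.001
grasp_force: 0.0
```

drive_tool([
  {"x":0,"y":0,"z":0.4,"ax":0,"ay":0,"az":0,"hand":0},
  {"x":0,"y":0,"z":0.7,"ax":0,"ay":0,"az":0,"hand":0},
  {"x":0,"y":0,"z":0.86,"ax":0,"ay":0,"az":0,"hand":0},
  {"x":0,"y":0,"z":0.9,"ax":0,"ay":0,"az":0,"hand":0},
  {"x":0,"y":0,"z":0.92,"ax":0,"ay":0,"az":0,"hand":0},
  {"x":0,"y":0,"z":0.92,"ax":0,"ay":0,"az":0,"hand":0},
])

```text
clock: 20.75
eef_pos: [570.0, 34.4, 60.1]
tcp_rot: [3.141, -0.0, 1.47]
contact_force: [1.0, 0.2, 0.9]
opening: 0.0
grasp_force: 0.0
```

drive_tool([
  {"x":0,"y":0,"z":0.02,"ax":0,"ay":0,"az":0,"hand":0},
  {"x":0,"y":0,"z":0.04,"ax":0,"ay":0,"az":0,"hand":0},
  {"x":0,"y":0,"z":0.055,"ax":0,"ay":0,"az":0,"hand":0},
  {"x":0,"y":0,"z":0.065,"ax":0,"ay":0,"az":0,"hand":0},
  {"x":0,"y":0,"z":0.065,"ax":0,"ay":0,"az":0,"hand":0},
])

```text
clock: 21.25
eef_pos: [569.7, 35.0, 56.5]
tcp_rot: [3.141, -0.0, 1.471]
contact_force: [-0.9, 0.2, 1.2]
opening: -0.002
grasp_force: 0.6
```

drive_tool([
  {"x":0,"y":0,"z":0.006,"ax":0,"ay":0,"az":0,"hand":0},
  {"x":0,"y":0,"z":0.012,"ax":0,"ay":0,"az":0,"hand":0},
  {"x":0,"y":0,"z":0.016,"ax":0,"ay":0,"az":0,"hand":0},
  {"x":0,"y":0,"z":0.016,"ax":0,"ay":0,"az":0,"hand":0},
  {"x":0,"y":0,"z":0.016,"ax":0,"ay":0,"az":0,"hand":0},
])

```text
clock: 21.75
eef_pos: [569.7, 35.0, 56.5]
tcp_rot: [3.141, 0.0, 1.471]
contact_force: [-2.8, 0.1, 11.1]
opening: -0.004
grasp_force: 5.3
```

drive_tool([
  {"x":0,"y":0,"z":-0.002,"ax":0,"ay":0,"az":0,"hand":0},
  {"x":0,"y":0,"z":-0.002,"ax":0,"ay":0,"az":0,"hand":0},
  {"x":0,"y":0,"z":-0.002,"ax":0,"ay":0,"az":0,"hand":0},
  {"x":0,"y":0,"z":-0.002,"ax":0,"ay":0,"az":0,"hand":0},
  {"x":0,"y":0,"z":-0.002,"ax":0,"ay":0,"az":0,"hand":0},
  {"x":0,"y":0,"z":-0.002,"ax":0,"ay":0,"az":0,"hand":0},
])

```text
clock: 22.35
eef_pos: [569.7, 35.0, 56.5]
tcp_rot: [3.141, 0.0, 1.471]
contact_force: [-3.1, -0.3, 9.3]
opening: -0.003
grasp_force: 4.8
```

drive_tool([
  {"x":0,"y":0,"z":-0.03,"ax":0,"ay":0,"az":0,"hand":0},
  {"x":0,"y":0,"z":-0.1,"ax":0,"ay":0,"az":0,"hand":0},
  {"x":0,"y":0,"z":-0.5,"ax":0,"ay":0,"az":0,"hand":0},
  {"x":0,"y":0,"z":-1.2,"ax":0,"ay":0,"az":0,"hand":0},
  {"x":0,"y":0,"z":-2.0,"ax":0,"ay":0,"az":0,"hand":0},
  {"x":0,"y":0,"z":-2.5,"ax":0,"ay":0,"az":0,"hand":0},
  {"x":0,"y":0,"z":-2.5,"ax":0,"ay":0,"az":0,"hand":0},
  {"x":0,"y":0,"z":-2.5,"ax":0,"ay":0,"az":0,"hand":0},
])

```text
clock: 23.15
eef_pos: [569.7, 35.0, 181.0]
tcp_rot: [3.141, -0.0, 1.471]
contact_force: [-0.7, 0.7, -0.3]
opening: -0.001
grasp_force: 0.0
```

```bash
python3 -c "
from h import *
im=imaging.grab_frame('scene')[:,:,::-1]; cv2.imwrite('pics/e1.png',cv2.resize(im[120:290,110:330],None,fx=3.5,fy=3.5,interpolation=cv2.INTER_CUBIC))"
```

```text
(no output)
```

View pics/e1.png

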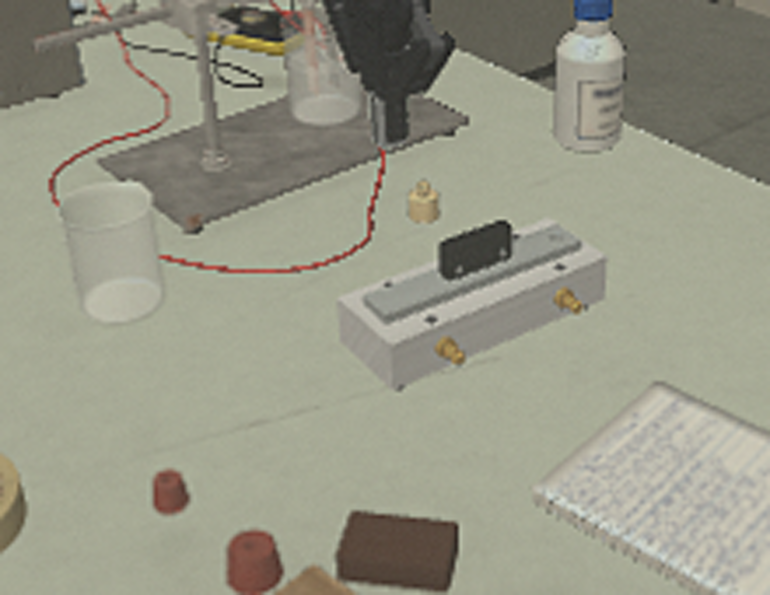

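The bar lies flat and centred on the block, with its grip at (475,250) in the crop. The beaker, weight and stoppers are undisturbed and the gripper is clear. I'm handing the job in.

```bash
python3 -c "
from rig import r
print(r.sign_off())"
```

```text
the job is handed in; nothing more can be done
None
```

I ran every step and handed the job in at about 23 s of the 72 s allowed. The rig gave no verdict, but by the readings the insert is flush, both ends were held at about 10 N, and the straightedge lies flat and centred on the block.

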